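# Clip a control module onto the bench rail and close the end stop

### The arm

A 6-joint arm with a two-finger parallel gripper is mounted at the origin on a cart in front of the work surface, level with it; the furniture and walls round the work are solid. World frame = base frame: x ahead of the robot, y to its left, z up, the work surface at z = 0. Lengths are in mm, angles in degrees, forces in N, time in s.
With the tool pointing down it reaches from about 300 to 850 mm from the base axis. Payload 4.2 kg.
Tool frame: the origin (TCP) lies on the centre line of the jaws, within the pads' length; the fingertips stand 11 mm ahead of it and the grasp point (between the pads) lies 8 mm behind it; z points along the fingers, y is the direction in which the jaws open and shut (so a half turn about z gives the same grasp; the last joint's range is limited). The gripper opens to 91 mm and grips with 3 to 60 N. Pads are 32 mm wide; open, the fingers measure 118 mm over their backs; the gripper's body (76 mm by 178 mm) begins 60 mm behind the grasp point.
Start: joints at [76.031, 18.312, 89.639, -0, 72.044, -1.146], TCP at [127.614, 560.675, 224.976] pointing down, gripper open.
Joint ranges: [-177.97, 177.97], [-48.28, 115.42], [12.27, 149.76], [-77.06, 257.06], [2.81, 150.46], [-146.56, 146.56]. Speed limits (degrees/s): [147.25, 147.25, 180, 180, 180, 180].

### API

Orientations are given as [roll, pitch, yaw] about the fixed x, y, z axes, in that order (R = Rz(yaw) Ry(pitch) Rx(roll)).
In Python, from workcell import env, grab_frame gives the robot as it stands. The module is installed in compiled form; this text tells all that it offers.
- The arm moves only by the tool arm_command, never from a script. Its argument "series" is one flat list of numbers, 6 for each row, row after row: the shift along the world's x, y, z each as a share of 400 mm, from -1 to 1, then the turn, a rotation vector about the world's x, y, z each as a share of 45 degrees, from -1 to 1. A call has 1 to 20 rows; each row shifts and turns the commanded pose from where the row before left it; what a row does not reach is not made up. A row lasts 1/12 s, in which the tool goes at most 41.7 mm and 7.16 degrees, less where a joint would pass 70% of its speed; a pose out of reach is approached as far as the arm can. A call with a number of a shift or a turn outside -1 to 1 is refused whole. A call with a gripper value outside its range is refused whole. "hand" is the opening, from 0 (shut) to 1 (fully open), set as the call begins (left out, the last holds). The fingers move at their own pace and stop on an object; "newtons" is the grip in N (left out, the last holds). Time passes only in rows, so rows that do not move let the fingers close. It gives the time, the measured TCP pose, the force and the opening at its end, in the units of the state.
- env.state(): the state, without advancing time (a new reading comes with each control period).
- grab_frame(name): name is "side" or "top"; returns a dict with "frame" (384x512x3 uint8, red, green, blue), "intrinsics" (3x3 intrinsics, pixels), "R" (3x3) and "t" (3): a world point X has camera coordinates R X + t. Camera axes: x right, y down, z forward; pixel columns grow to the right and rows downward; lengths in mm; the calibration is good to about 2 mm. A picture is of the moment at which its call begins. There is no depth.
- env.job_done(): hands the job in, once; it reports no verdict.
The state is a dict: "time_s": time; "qpos": joint angles; "qvel": joint speeds; "effort": joint torques, N m; "ee_pos": TCP position; "ee_rot": TCP orientation; "force": force on the tool from outside, world axes, zero at the start; "torque": the same for the moment, N m; "gripper_width": finger opening in mm.
Only numpy, scipy, OpenCV 4.12 (cv2) and the standard library are available. Lean on these libraries where they do the work, as an engineer would, in place of code of your own. Each camera call takes 0.05 s, during which the arm holds its last target.

### The job

Refit the narrow module (the one the bay can take; the wide one is a spare) on the bench rail: slide the black end stop back to open the bay beside the low grey unit, hook the module's lip under the rail edge nearest the robot, then let go so that it leans there on its sprung foot. Rock it down by pressing its far end until the foot clicks under the other rail edge and it sits flat, then slide the end stop back up against it so that no gap is left. Leave the spare module, the spirit burner and the powder jar standing where they are.

Things in the scene. Friction and masses are not known exactly. Their poses are not given: they have to be found in the camera images.
- rail_board: Fixed aluminium plate 136 x 260 x 8 mm on the worktop, turned up to 15 deg, with a steel top-hat rail along y (-125..+115 mm). Origin on the worktop, mid plate; x away from the robot, y left along the rail, z up. Rail flange x -30..+30, z 31..34 mm; web x -18..+18, so both edges overhang 12 mm, free below down to z 8. On the rail: end stop, bay, low grey unit, end clamp (y 92..108, z 50).
- near_edge (a point): Middle of the top corner of the flange edge nearest the robot, where the lip hooks under: rail_board x -30, y 0, z 34 mm.
- bay_side (a point): Fixed side of the bay: face of the low grey unit fixed on the rail (rail_board x -40..+55, y +35..+85, top at z 60 mm). This point is at y +35, z 48; the face looks to -y, at the end stop.
- end_stop (a joint): Black stop block (70 mm in x, 36 mm along the rail, top 60 mm over the worktop) that slides on the rail with about 2 N friction and stays where left. Metres, 0..0.075, growing towards the rail's -y end; bay face at rail_board y = +25 mm - value, so the bay is 10 mm + value wide. It starts at 0.01 to 0.04, too far in for the 60 mm module.
- stop_face (a point): Middle of the end stop's face that looks to +y into the bay, 48 mm above the worktop. The block extends 36 mm from here towards -y.
- fin_top (a point): Middle of the top of the end stop's upright push fin: 36 mm along x, 8 mm thick along y, from z 60 to z 90 mm over the worktop; 18 mm in -y from the stop's bay face. Push it from either side.
- module: Narrow grey module, 100 x 60 x 82 mm, 0.26 kg, loose, upright. Origin at the legs' bottom, z up, x from lip end to foot end (away from the robot once fitted), y across. Body x -40..+55, y -30..+30, z 18..48 mm; its underside z 18 rests on the rail. Fitted: origin at rail_board x 0 (within 2 mm), z 16 mm. Left hooked it leans 11 to 16 deg, foot end up, the foot's slope on the far rail edge.
- grip_block (a point): Middle of the top of the module's grip block: module x -7.5, y 0, z 82 mm. The block is x -30..+15, y -20..+20 (40 mm wide), z 48..82 mm; grip it across y.
- lip (a point): Top of the inner tip of the module's lip: module x -22, y 0, z 8 mm. The lip leg is x -40..-31, z 0..18, y -24..+24; the lip's top slopes from z 10 at the leg to z 8 at the tip, so the notch for the 3 mm flange is 8 to 10 mm high. It goes in with the module tilted about 20 deg, foot end up: lower it some 13 mm in front of its place (towards the robot), then move it in.
- press_pad (a point): Flat top of the module's low far shoulder above the foot: module x +42, y 0, z 48 mm; free area x +18..+54, y -28..+28. Pressing straight down here with 5 to 16 N clicks the foot (pressing further lifts the lip end a little until you let go); seated, it is 64 mm above the worktop.
- foot (a joint): Travel of the module's sprung white nylon foot in m, 0 at rest (4 N preload, 450 N/m), up to 0.010 when pushed outwards; it rises to 0.005 to 0.008 while the foot passes the rail edge and springs back to 0 as it clicks.
- foot_tip (a point): Inner tip of the foot, upper edge: module x +24, y 0, z 13 mm at rest (2 mm below the flange's underside when seated). The foot's face slopes from x 24, z 12 outwards to x 31, z 1; a flat tab behind reaches x +60.
- wide_module: Spare module of the same shape but 92 mm wide (grip block 66 mm), too wide for the bay; loose. Origin and axes as for the module. The two may stand on either side. Leave it.
- spirit_burner: Glass spirit burner, 62 mm across, 86 mm high, loose. Origin under its middle. Leave it.
- powder_jar: Pink jar with a white lid, 66 mm across, 82 mm high, loose. Origin under its middle. Leave it.
There are look-alikes about, which are no part of the job. What is shaped like the module but purple is not meant.

How it is judged (in metres and radians):
On the way, in this order (a step that is already met when the one before it is completed fails the run):
1. The narrow module is hooked: its lip is under the near rail edge, it leans foot end up on its unclicked foot, and the fingers have let go of it (x of lip in the frame of rail_board between -0.027 and -0.015 m and z of lip in the frame of rail_board between 0.015 and 0.0315 m and angle between the z axis of module and the z axis of rail_board, either way round between 0.12 and 0.4 rad and contact force between the fingers and module below 0.2 N and linear speed of module below 0.02 m/s), for 0.2 s.
2. The module has been rocked down flat and its foot has clicked under the far rail edge (x of lip in the frame of rail_board between -0.027 and -0.015 m and z of lip in the frame of rail_board between 0.015 and 0.0315 m and angle between the z axis of module and the z axis of rail_board, either way round below 0.04 rad and x of foot_tip in the frame of rail_board below 0.0285 m and z of foot_tip in the frame of rail_board below 0.0325 m and value of joint foot below 0.002 m), for 0.2 s.
At the end, for the whole second after the job is handed in: The narrow module sits flat on the rail (within 0.04 rad), lip under the near edge and sprung foot back home (under 2 mm) under the far edge, at rest, and the end stop's face is within 4 mm of the module's side (all of step 2 and y of stop_face in the frame of module between -0.034 and -0.027 m and linear speed of module below 0.01 m/s); the robot touches nothing.
It fails at once if the wide spare module is shifted more than 40 mm or tipped (distance of wide_module from where it was at the start of the episode above 0.04 m or angle between wide_module's own z axis and vertical above 0.35 rad).
It fails at once if the glass spirit burner is shifted more than 40 mm or tipped (distance of spirit_burner from where it was at the start of the episode above 0.04 m or angle between spirit_burner's own z axis and vertical above 0.35 rad).
It fails at once if the powder jar is shifted more than 40 mm or tipped (distance of powder_jar from where it was at the start of the episode above 0.04 m or angle between powder_jar's own z axis and vertical above 0.35 rad).
It also fails if it takes over 62 s, if anything falls off the work surface, if the arm or the gripper's body presses on something with over 40 N, if the wrist force passes 120 N, or if a joint passes its speed limit or range.

## Working session

There is one attempt and no reset: what is moved stays moved. The work goes in short steps, Python scripts to look and compute and a tool call to move; the robot and the scene stay as the last step left them, time stands still between calls to the robot, and variables do not carry over. Pictures are saved under pics/ and viewed, and the job is handed in when it is done.

Besides the shell and the picture viewer there is one more tool, called after "Call:" as name(argument=value, ...) on one line, values as JSON. arm_command: Moves the arm, as the interface text tells. Shift numbers are shares of 400 mm and turn numbers shares of 45 degrees, none past 1 either way. Its arguments: {"type":"object","properties":{"series":{"type":"array"},"hand":{"type":"number"},"newtons":{"type":"number"}},"required":["series"]}

```bash
mkdir -p pics; ls; cat > h.py <<'E'
import numpy as np, cv2
from workcell import env, grab_frame
def snap(name,out):
    f=grab_frame(name); cv2.imwrite('pics/'+out,f['frame'][:,:,::-1])
    np.savez('pics/'+out+'.npz',**{k:np.array(f[k]) for k in f}); return f
def load(out): return dict(np.load('pics/'+out+'.npz'))
def ray(f,u,v):
    K,R,t=np.array(f['intrinsics']),np.array(f['R']),np.array(f['t']).ravel()
    d=R.T@np.linalg.inv(K)@np.array([u,v,1.]); return -R.T@t,d/np.linalg.norm(d)
def onz(f,u,v,z):
    c,d=ray(f,u,v); return c+d*(z-c[2])/d[2]
def proj(f,X):
    K,R,t=np.array(f['intrinsics']),np.array(f['R']),np.array(f['t']).ravel()
    p=K@(R@np.array(X,float)+t); return p[:2]/p[2]
def tri(f1,p1,f2,p2):
    A=np.zeros((3,3));b=np.zeros(3)
    for f,p in((f1,p1),(f2,p2)):
        c,d=ray(f,*p);P=np.eye(3)-np.outer(d,d);A+=P;b+=P@c
    return np.linalg.solve(A,b)
E
python3 - <<'E'
from h import *
for n in('side','top'):
    f=snap(n,n+'0.png'); c,d=ray(f,256,192); print(n,c.round(),d.round(3),np.array(f['intrinsics']).round(1).tolist())
    cv2.imwrite('pics/'+n+'0x.png',cv2.resize(f['frame'][:,:,::-1],(800,600),interpolation=cv2.INTER_CUBIC))
print(env.state())
E
```

```text
pics
side [   29. -1060.   755.] [ 0.373  0.794 -0.48 ] [[381.0, 0.0, 252.0], [0.0, 381.0, 191.0], [0.0, 0.0, 1.0]]
top [ 373.   23. 1432.] [ 0.127 -0.    -0.992] [[447.4, 0.0, 253.2], [0.0, 447.4, 192.1], [0.0, 0.0, 1.0]]
{'time_s': 0.1, 'qpos': array([ 7.60314159e+01,  1.83471705e+01,  8.96987208e+01, -2.87829283e-03,
        7.20436756e+01, -1.14602529e+00]), 'qvel': array([ 0.03635861, -0.06642048, -0.13688634, -0.01898137,  0.02954898,
        0.04121425]), 'effort': array([ 1.24784274e-03, -4.13330913e+01, -2.32507056e+01,  7.28455628e-02,
        4.21394210e-02, -7.73567399e-05]), 'ee_pos': array([127.52309955, 560.24107343, 224.21714618]), 'ee_rot': array([-1.79910396e+02,  9.44767768e-04,  1.67178331e+02]), 'force': array([ 0.13085045, -0.90645421, -0.35724334]), 'torque': array([ 0.00601609,  0.03862109, -0.02901715]), 'gripper_width': 90.99830527523595}
```

View pics/side0x.png

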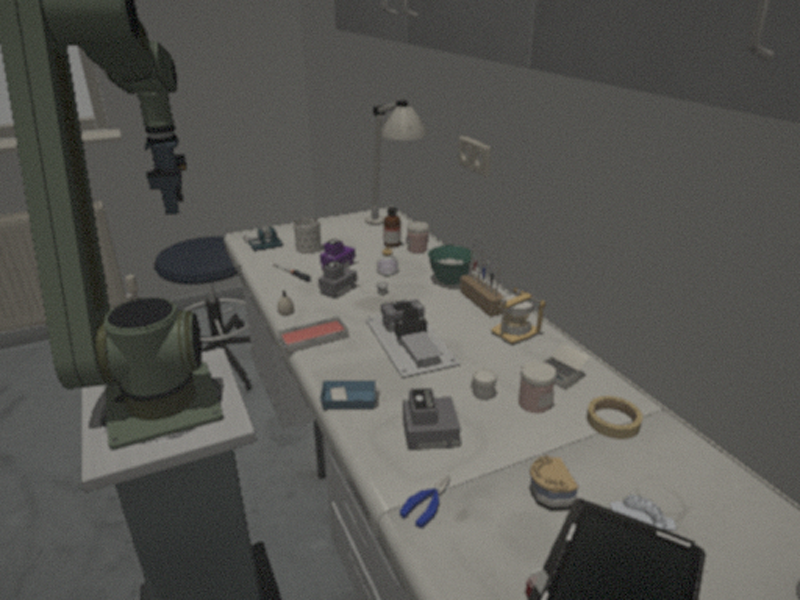

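View pics/top0x.png

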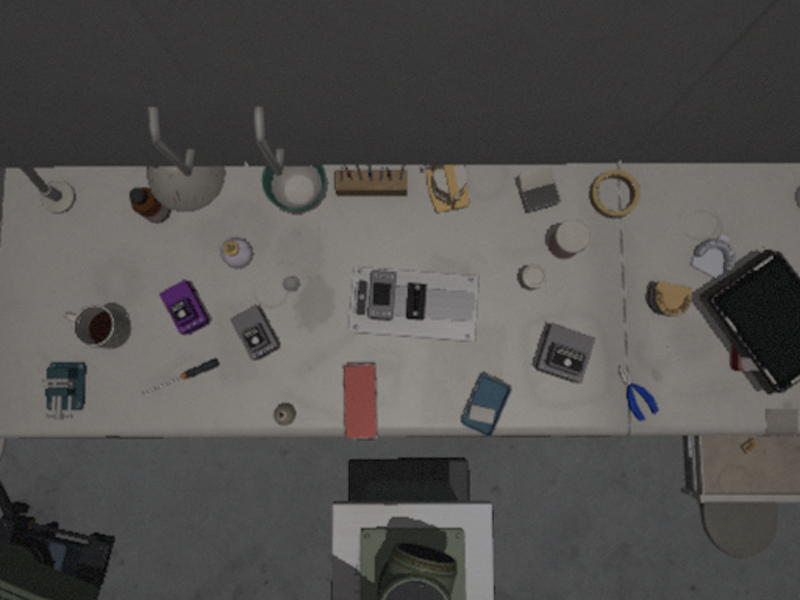

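The narrow module is at about (255,332) on the +y side of the top view. The wide one is at (565,352), the purple look-alike at (185,307), the rail board at (413,303) and the black stop at (415,300). I'll zoom in next.

```bash
python3 - <<'E'
from h import *
import cv2
f=load('top0.png');g=load('side0.png')
def crop(f,x0,y0,w,h,s,o):
    im=f['frame'][y0:y0+h,x0:x0+w,::-1]; im=cv2.convertScaleAbs(im,alpha=1.5)
    cv2.imwrite('pics/'+o,cv2.resize(im,(w*s,h*s),interpolation=cv2.INTER_CUBIC))
crop(f,215,160,100,75,8,'c1.png'); crop(f,100,140,100,100,6,'c2.png'); crop(g,195,145,110,100,6,'c3.png')
E
```

```text
(no output)
```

View pics/c1.png

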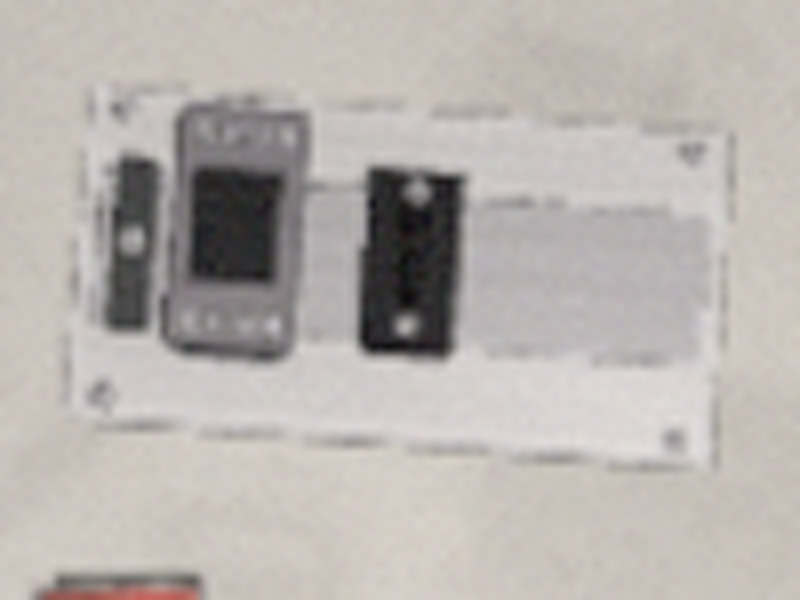

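View pics/c2.png

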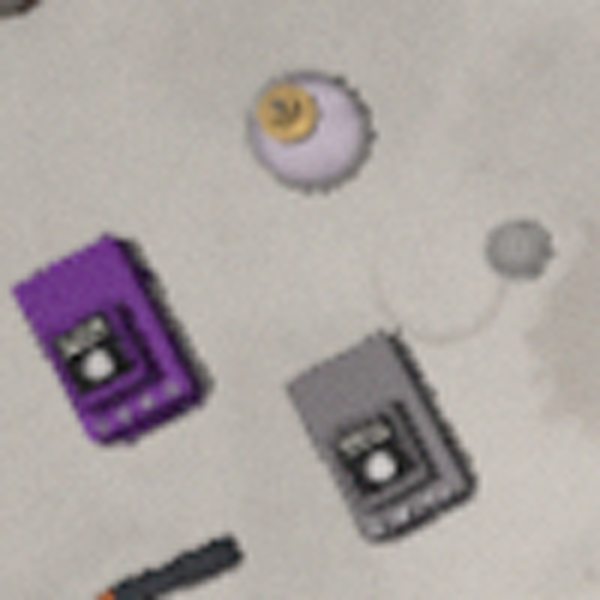

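View pics/c3.png

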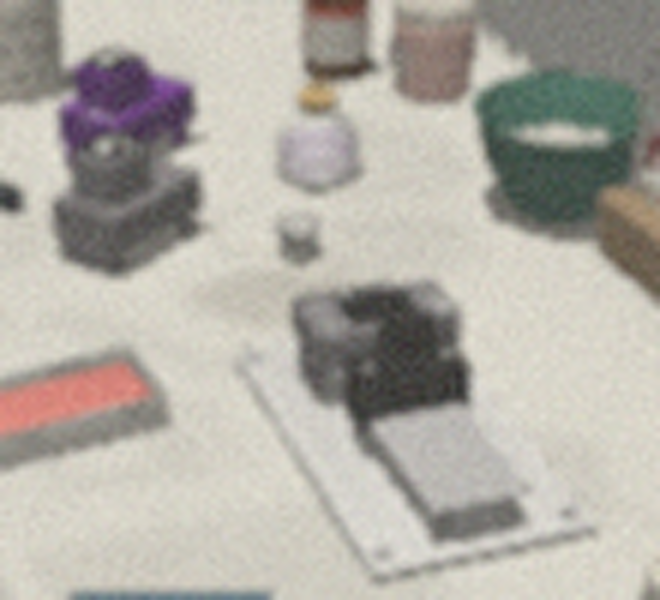

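```bash
python3 - <<'E'
from h import *
f=load('top0.png');g=load('side0.png')
def crop(f,x0,y0,w,h,s,o):
    im=f['frame'][y0:y0+h,x0:x0+w,::-1]; im=cv2.convertScaleAbs(im,alpha=1.8)
    cv2.imwrite('pics/'+o,cv2.resize(im,(w*s,h*s),interpolation=cv2.INTER_LANCZOS4))
crop(f,140,190,45,45,13,'d1.png');crop(g,200,160,35,35,16,'d2.png')
crop(f,215,165,60,45,13,'d3.png')
E
```

```text
(no output)
```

View pics/d1.png

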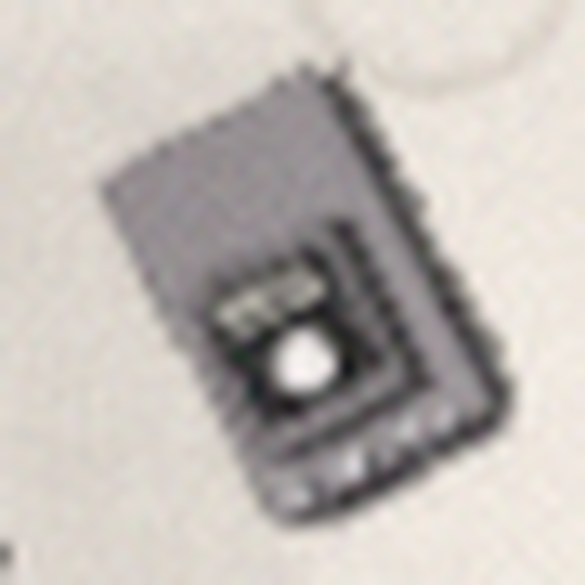

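View pics/d2.png

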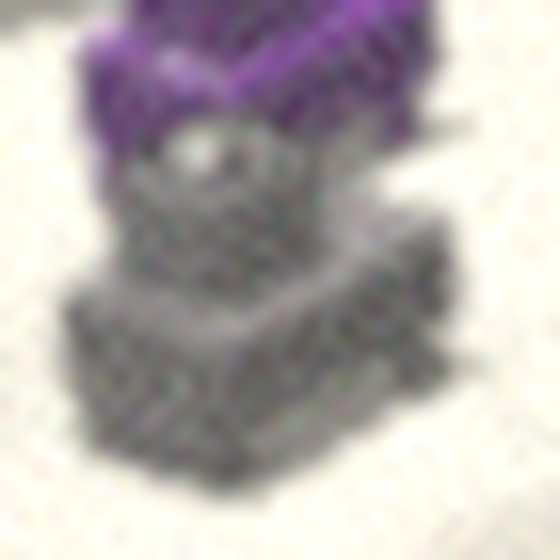

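View pics/d3.png

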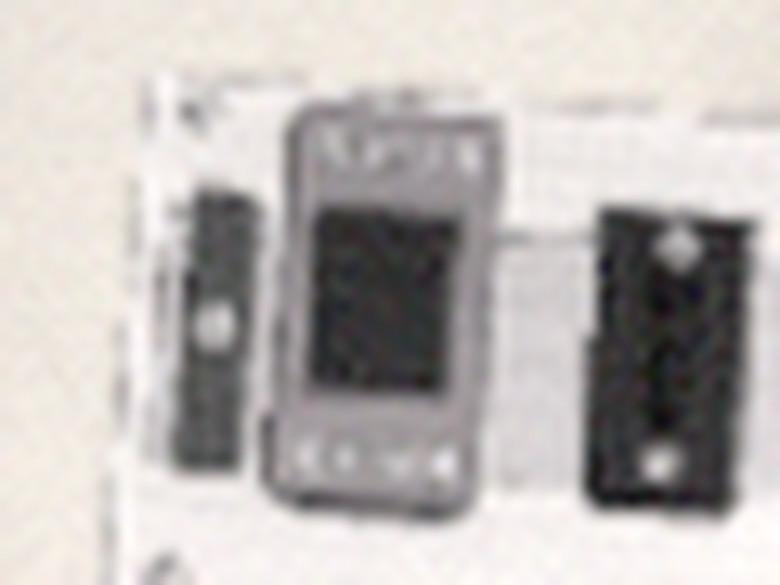

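```bash
cat > fit.py <<'E'
from h import *
from scipy.optimize import least_squares
f=load('top0.png')
def px(x,y,s,ox,oy): return ((x+.5)/s-.5+ox,(y+.5)/s-.5+oy)
def rigid(src,dst):
    s=np.array(src,float);d=np.array(dst)[:,:2]
    ms,md=s.mean(0),d.mean(0);a=s-ms;b=d-md
    th=np.arctan2((a[:,0]*b[:,1]-a[:,1]*b[:,0]).sum(),(a*b).sum())
    R=np.array([[np.cos(th),-np.sin(th)],[np.sin(th),np.cos(th)]])
    t=md-R@ms; return t,np.degrees(th),((s@R.T+t)-d)
if __name__=='__main__':
    C=[(95,88),(732,130),(712,465),(72,420)]
    W=[onz(f,*px(*c,8,215,160),8) for c in C]
    P=[(68,130),(68,-130),(-68,-130),(-68,130)]
    t,th,r=rigid(P,W);print('board',t.round(1),th.round(2),r.round(1).tolist())
    # board-frame of details
    R=np.array([[np.cos(np.radians(th)),-np.sin(np.radians(th))],[np.sin(np.radians(th)),np.cos(np.radians(th))]])
    def tob(c,z,s=13,ox=215,oy=165): return (R.T@(onz(f,*px(*c,s,ox,oy),z)[:2]-t)).round(1)
    print('unit',[tob(c,60).tolist() for c in[(290,108),(498,112),(474,510),(270,500)]],'exp 55,85;55,35;-40,35;-40,85')
    print('clamp',[tob(c,50).tolist() for c in[(195,195),(258,198),(240,468),(175,465)]])
    print('stop',[tob(c,60).tolist() for c in[(600,208),(750,218),(735,508),(592,500)]])
    print('screws',[tob(c,8).tolist() for c in[(195,105),(162,572)]])
    Cm=[(102,188),(312,75),(482,412),(275,518)]
    W=[onz(f,*px(*c,13,140,190),48) for c in Cm]
    t,th,r=rigid([(55,30),(55,-30),(-40,-30),(-40,30)],W);print('mod',t.round(1),th.round(2),r.round(1).tolist())
    print('dot',onz(f,*px(305,358,13,140,190),82).round(1))
    g=load('side0.png')
    for X in([*t,82],): print(proj(g,X))
E
python3 fit.py
```

```text
board [548.5  -6.2] -4.2 [[0.7, 1.1], [0.3, -1.4], [-0.4, -2.0], [-0.6, 2.3]]
unit [[53.5, 91.8], [55.9, 42.1], [-39.9, 41.2], [-40.9, 89.6]] exp 55,85;55,35;-40,35;-40,85
clamp [[32.4, 113.6], [32.7, 98.4], [-32.7, 97.9], [-33.0, 113.5]]
stop [[34.3, 16.2], [34.4, -19.6], [-35.2, -20.5], [-35.7, 13.4]]
screws [[61.4, 118.3], [-55.3, 117.6]]
mod [480.7 310.8] 28.0 [[1.3, 2.5], [2.5, -0.7], [-0.3, -3.0], [-3.5, 1.1]]
dot [470.4 304.   82. ]
[214.09139871 168.51135975]
```

```bash
python3 - <<'E'
from fit import *
t=np.array([548.5,-6.2]);th=np.radians(-4.2)
R=np.array([[np.cos(th),-np.sin(th)],[np.sin(th),np.cos(th)]])
def tob(X): return (R.T@(X[:2]-t)).round(1)
for c,z in [((712,215),34),((698,358),34),((490,200),34),((485,352),34),((95,88),0),((732,130),8),((712,465),8),((72,420),8),((72,420),0),((690,152),8),((675,440),8),((122,108),8),((100,397),8)]:
    print(c,z,tob(onz(f,*px(*c,8,215,160),z)))
g=load('side0.png')
# side view: predicted features drawn
im=cv2.resize(cv2.convertScaleAbs(g['frame'][190:250,225:305,::-1],alpha=1.5),(800,600),interpolation=cv2.INTER_LANCZOS4)
cv2.imwrite('pics/e1.png',im)
E
```

```text
(712, 215) 34 [  28.8 -119.9]
(698, 358) 34 [ -28.2 -117.5]
(490, 200) 34 [ 28.8 -32.2]
(485, 352) 34 [-31.5 -34. ]
(95, 88) 0 [ 68.8 129.5]
(732, 130) 8 [  67.7 -128.6]
(712, 465) 8 [ -67.7 -127.9]
(72, 420) 8 [-67.2 127.7]
(72, 420) 0 [-66.6 128.3]
(690, 152) 8 [  57.6 -112.2]
(675, 440) 8 [ -58.8 -112.7]
(122, 108) 8 [ 60.  117.3]
(100, 397) 8 [-57.3 117.3]
```

View pics/e1.png

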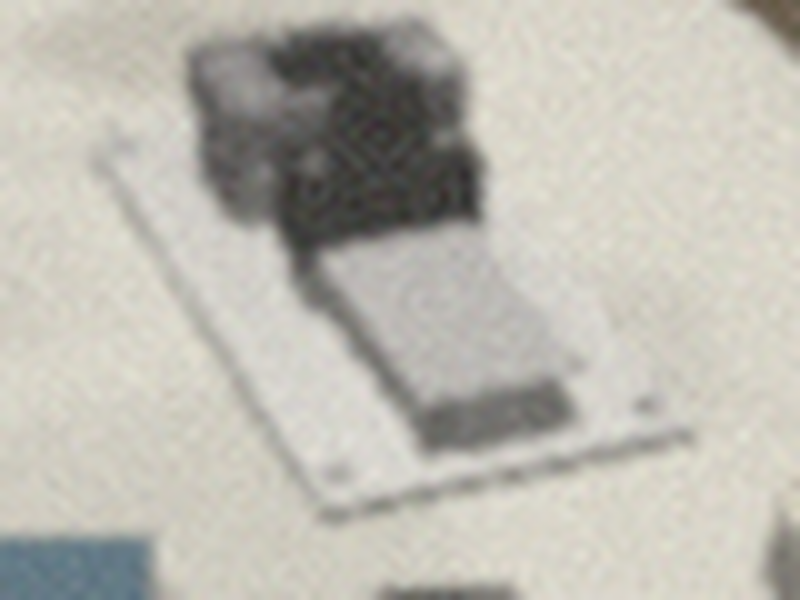

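Call:
arm_command(series=[0.053,-0.067,0,0,0,0.0096,0.053,-0.067,0,0,0,0.0096,0.053,-0.067,0,0,0,0.0096,0.053,-0.067,0,0,0,0.0096,0.053,-0.067,0,0,0,0.0096,0.053,-0.067,0,0,0,0.0096,0.053,-0.067,0,0,0,0.0096,0.053,-0.067,0,0,0,0.0096,0.053,-0.067,0,0,0,0.0096,0.053,-0.067,0,0,0,0.0096,0.053,-0.067,0,0,0,0.0096,0.053,-0.067,0,0,0,0.0096,0.053,-0.067,0,0,0,0.0096,0.053,-0.067,0,0,0,0.0096,0.053,-0.067,0,0,0,0.0096,0.053,-0.067,0,0,0,0.0096,0.053,-0.067,0,0,0,0.0096,0.053,-0.067,0,0,0,0.0096,0.053,-0.067,0,0,0,0.0096,0.053,-0.067,0,0,0,0.0096], hand=0, newtons=20)

```text
time_s: 1.77
ee_pos: [552.2, 23.1, 224.6]
ee_rot: [180.0, -0.0, 175.8]
force: [0.8, 0.4, -0.1]
gripper_width: 0.6
```

Call:
arm_command(series=[-0.008,0,-0.07,0,0,0,0,0,-0.07,0,0,0,0,0,-0.07,0,0,0,0,0,-0.07,0,0,0,0,0,-0.07,0,0,0,0,0,-0.014,0,0,0,0,0,0,0,0,0])

```text
time_s: 2.35
ee_pos: [546.8, 24.6, 77.4]
ee_rot: [-180.0, -0.3, 175.8]
force: [0.1, -0.7, 0.3]
gripper_width: 0.7
```

```bash
python3 - <<'E'
from h import *
f=snap('top','top1.png');g=snap('side','side1.png')
a=cv2.resize(cv2.convertScaleAbs(f['frame'][160:235,215:315,::-1],alpha=1.5),(800,600),interpolation=cv2.INTER_CUBIC)
b=cv2.resize(cv2.convertScaleAbs(g['frame'][170:250,215:315,::-1],alpha=1.5),(750,600),interpolation=cv2.INTER_CUBIC)
cv2.imwrite('pics/f1.png',a);cv2.imwrite('pics/f2.png',b); print(env.state()['ee_pos'],env.state()['time_s'])
E
```

```text
[549.3178904   24.74046226  80.40554933] 2.45
```

View pics/f2.png

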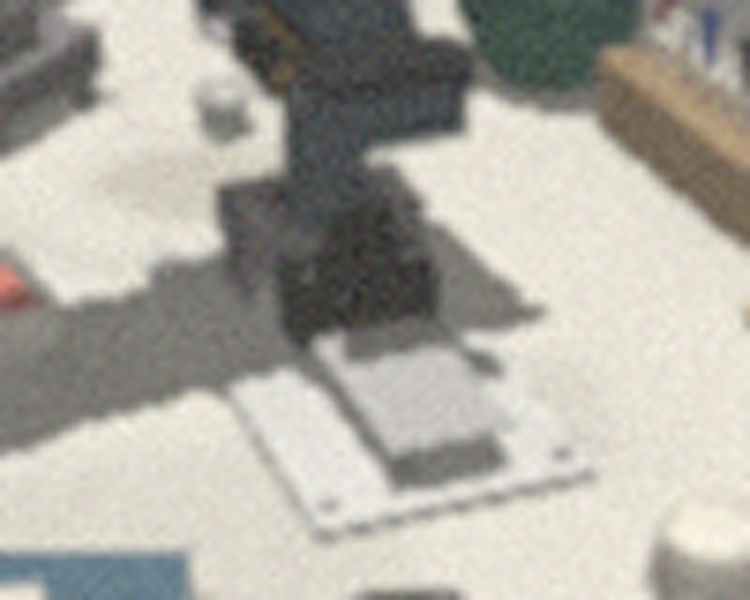

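Call:
arm_command(series=[-0.002,-0.025,0,0,0,0,0,-0.006,0,0,0,0])

```text
time_s: 2.62
ee_pos: [548.6, 11.2, 81.1]
ee_rot: [-180.0, 0.2, 175.8]
force: [-0.2, 0.4, -0.2]
gripper_width: 0.3
```

Call:
arm_command(series=[0,-0.006,0,0,0,0,0,-0.006,0,0,0,0])

```text
time_s: 2.78
ee_pos: [548.1, 6.9, 80.4]
ee_rot: [180.0, 0.1, 175.8]
force: [-0.6, -0.1, 0.1]
gripper_width: 0.9
```

Call:
arm_command(series=[0,-0.006,0,0,0,0,0,-0.006,0,0,0,0])

```text
time_s: 2.95
ee_pos: [547.8, 2.7, 79.8]
ee_rot: [179.9, 0.0, 175.8]
force: [-1.2, 2.0, 1.5]
gripper_width: 0.7
```

Call:
arm_command(series=[-0.001,-0.0125,0,0,0,0,-0.001,-0.0125,0,0,0,0,-0.001,-0.0125,0,0,0,0,-0.001,-0.0125,0,0,0,0,-0.001,-0.0125,0,0,0,0,-0.001,-0.0125,0,0,0,0,-0.001,-0.0125,0,0,0,0,-0.001,-0.0125,0,0,0,0,-0.001,-0.0125,0,0,0,0,-0.001,-0.0125,0,0,0,0,0,0,0,0,0,0])

```text
time_s: 3.87
ee_pos: [543.5, -48.5, 79.3]
ee_rot: [-180.0, -0.0, 175.8]
force: [-0.7, -0.8, 0.1]
gripper_width: 0.3
```

Call:
arm_command(series=[0,0.015,0,0,0,0,0,0,0.08,0,0,0,0,0.04,0.08,0,0,0,0,0.1,0.06,0,0,0,0,0.1,0.06,0,0,0.05,0,0.1,0.05,0,0,0.05], hand=1)

```text
time_s: 4.37
ee_pos: [543.4, 84.5, 206.3]
ee_rot: [-180.0, 0.1, -179.6]
force: [1.2, 0.8, 0.6]
gripper_width: 37.5
```

```bash
python3 - <<'E'
from h import *
f=snap('top','top2.png')
cv2.imwrite('pics/g1.png',cv2.resize(cv2.convertScaleAbs(f['frame'][150:240,140:320,::-1],alpha=1.5),(800,400),interpolation=cv2.INTER_CUBIC)); print(env.state()['ee_pos'],env.state()['time_s'])
E
```

```text
[545.31556644  91.61298835 209.94297835] 4.4167
```

View pics/g1.png

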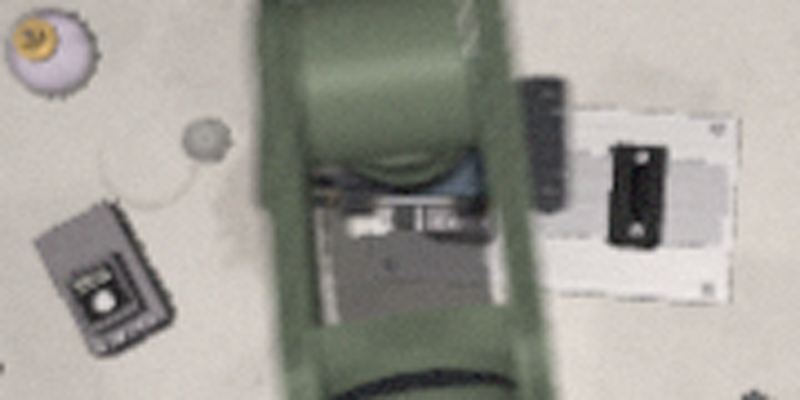

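Call:
arm_command(series=[-0.022,0.067,-0.025,0,0,0.077,-0.022,0.067,-0.025,0,0,0.077,-0.022,0.067,-0.025,0,0,0.077,-0.022,0.067,-0.025,0,0,0.077,-0.022,0.067,-0.025,0,0,0.077,-0.022,0.067,-0.025,0,0,0.077,-0.022,0.067,-0.025,0,0,0.077,-0.022,0.067,-0.025,0,0,0.077,0,0,0,0,0,0])

```text
time_s: 5.17
ee_pos: [470.5, 301.0, 122.4]
ee_rot: [179.9, -0.2, -151.6]
force: [1.5, -0.8, 0.4]
gripper_width: 91.0
```

```bash
python3 - <<'E'
from h import *
g=snap('side','side3.png');f=snap('top','top3.png')
cv2.imwrite('pics/i1.png',cv2.resize(cv2.convertScaleAbs(g['frame'][120:210,165:285,::-1],alpha=1.7),(800,600),interpolation=cv2.INTER_CUBIC))
cv2.imwrite('pics/i2.png',cv2.resize(cv2.convertScaleAbs(f['frame'][150:240,120:300,::-1],alpha=1.7),(800,400),interpolation=cv2.INTER_CUBIC)); print(env.state()['ee_pos'],env.state()['ee_rot'],env.state()['time_s'])
E
```

```text
[472.32786131 298.16082334 124.0043931 ] [-1.79953752e+02 -1.17553500e-01 -1.51845528e+02] 5.2667
```

View pics/i1.png

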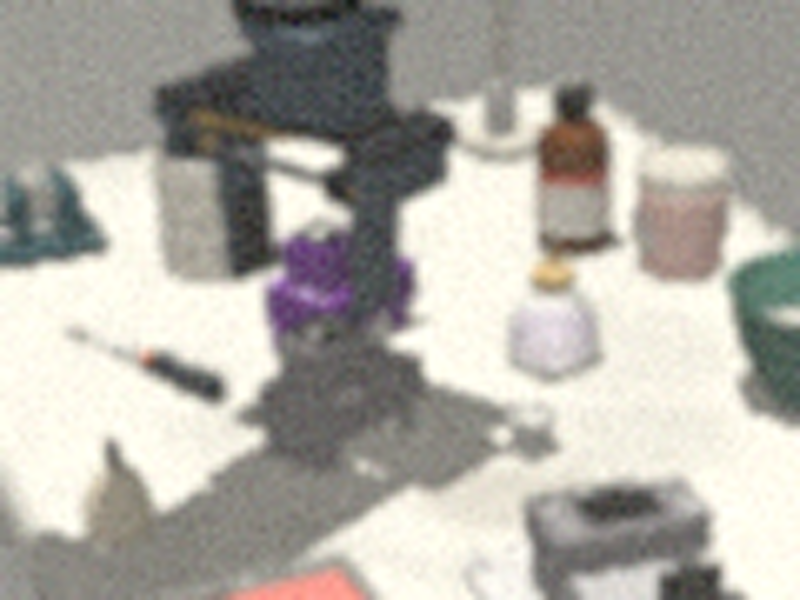

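View pics/i2.png

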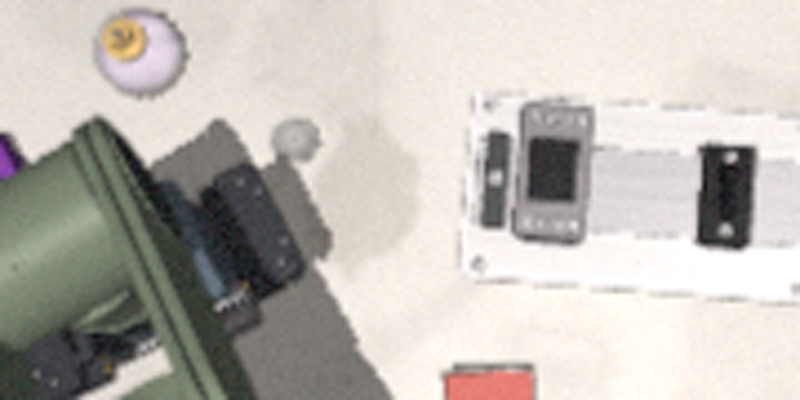

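Call:
arm_command(series=[0.004,0.017,0,0,0,0,0,0,-0.05,0,0,0,0,0,-0.05,0,0,0,0,0,-0.045,0,0,0,0,0,0,0,0,0,0,0,0,0,0,0])

```text
time_s: 5.77
ee_pos: [475.2, 303.8, 66.8]
ee_rot: [-180.0, -0.1, -152.1]
force: [-0.3, 0.3, 1.2]
gripper_width: 90.9
```

Call:
arm_command(series=[0,0,-0.007,0,0,0,0,0,0,0,0,0,0,0,0,0,0,0,0,0,0,0,0,0,0,0,0,0,0,0,0,0,0,0,0,0,0,0,0,0,0,0,0,0,0,0,0,0], hand=0, newtons=30)

```text
time_s: 6.43
ee_pos: [474.8, 304.7, 64.2]
ee_rot: [180.0, 0.0, -152.0]
force: [-0.5, 2.0, 1.6]
gripper_width: 40.9
```

Call:
arm_command(series=[0,0,0.03,0,0,0,0,0,0.073,0,0,0,0,0,0.075,0,0,0,0,0,0.075,0,0,0,0.008,-0.077,0,0,0,-0.0716,0.008,-0.077,0,0,0,-0.0716,0.008,-0.077,0,0,0,-0.0716,0.008,-0.077,0,0,0,-0.0716,0.008,-0.077,0,0,0,-0.0716,0.008,-0.077,0,0,0,-0.0716,0.008,-0.077,0,0,0,-0.0716,0.008,-0.077,0,0,0,-0.0716,0.008,-0.077,0,0,0,-0.0716,0.007,-0.077,0,0,0,-0.0716,0,0,0,-0.0065,-0.0887,0,0,0,0,-0.0065,-0.0887,0,0,0,0,-0.0065,-0.0887,0,0,0,0,-0.0065,-0.0887,0,0,0,0,-0.0065,-0.0887,0,0,0,0,0,0,0])

```text
time_s: 8.1
ee_pos: [501.9, -3.3, 163.3]
ee_rot: [-180.0, 19.7, 175.8]
force: [-1.6, 0.3, -2.7]
gripper_width: 40.0
```

```bash
python3 - <<'E'
from h import *
g=snap('side','side4.png');f=snap('top','top4.png')
cv2.imwrite('pics/j1.png',cv2.resize(cv2.convertScaleAbs(g['frame'][130:250,205:325,::-1],alpha=1.7),(600,600),interpolation=cv2.INTER_CUBIC))
cv2.imwrite('pics/j2.png',cv2.resize(cv2.convertScaleAbs(f['frame'][150:240,200:320,::-1],alpha=1.7),(800,600),interpolation=cv2.INTER_CUBIC)); print(env.state()['ee_pos'],env.state()['ee_rot'],env.state()['force'],env.state()['gripper_width'],env.state()['time_s'])
E
```

```text
[505.59977135  -3.3479289  164.97773522] [-179.99715811   19.87103168  175.82546858] [ 0.49736059  0.02561826 -1.47443485] 39.80885720154225 8.2
```

View pics/j1.png

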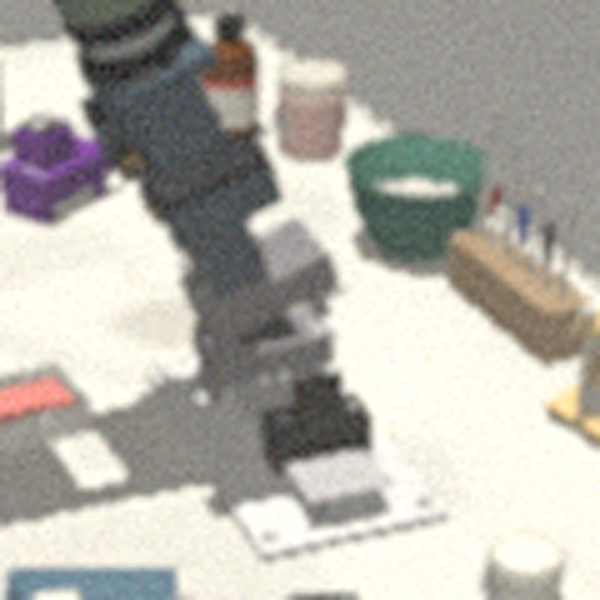

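View pics/j2.png

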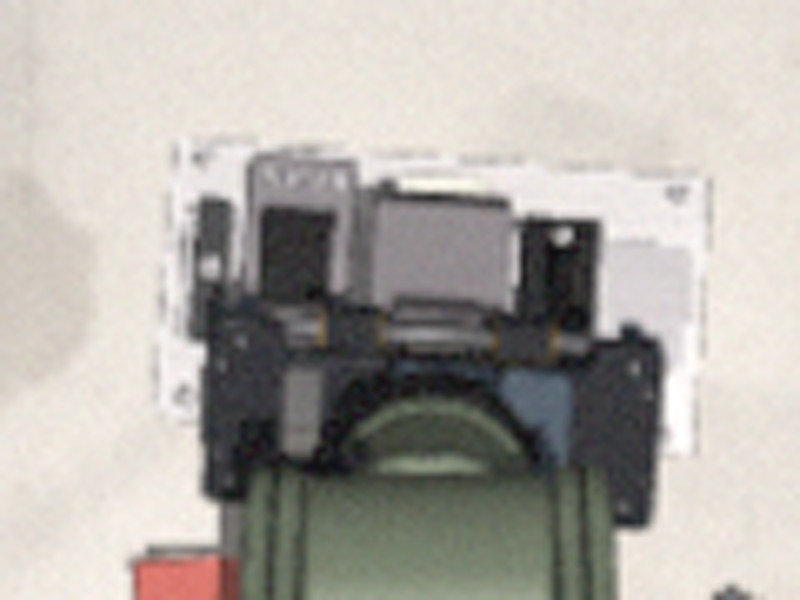

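```bash
python3 - <<'E'
from fit import *
f=load('top4.png'); s=800/120
for c,z in [((372,198),171),((512,204),171),((372,300),150),((506,318),150),((357,165),60),((352,300),60),((525,225),60),((520,300),60),((597,225),60)]:
    print(c,z,onz(f,*px(*c,s,200,150),z).round(1))
# expected far corners
th=np.radians(-4.2); 
T=np.array([505.6,-3.35])
ex=np.array([np.cos(th),np.sin(th)]);ey=np.array([-np.sin(th),np.cos(th)])
a=np.radians(20)
dx=55*np.cos(a)-48*np.sin(a)+29.57
for y in(30,-30): print(T+ex*dx+ey*y, 165-57.56+55*np.sin(a)+48*np.cos(a))
E
```

```text
(372, 198) 171 [570.6  23.8 171. ]
(512, 204) 171 [567.7 -36.  171. ]
(372, 300) 150 [529.2  24.1 150. ]
(506, 318) 150 [521.1 -33.8 150. ]
(357, 165) 60 [603.6  30.9  60. ]
(352, 300) 60 [540.2  33.5  60. ]
(525, 225) 60 [574.9 -47.1  60. ]
(520, 300) 60 [539.8 -44.4  60. ]
(597, 225) 60 [574.8 -80.6  60. ]
[572.45915428  21.82095325] 171.35635368063538
[568.06486245 -38.01791539] 171.35635368063538
```

Call:
arm_command(series=[0,0,-0.045,0,0,0,0,0,-0.05,0,0,0,0,0,-0.05,0,0,0,0,0,-0.03,0,0,0,0,0,-0.02,0,0,0,0,0,0,0,0,0,0,0,0,0,0,0])

```text
time_s: 8.78
ee_pos: [507.4, -3.4, 87.4]
ee_rot: [180.0, 20.0, 175.8]
force: [0.5, -0.5, -2.2]
gripper_width: 39.8
```

```bash
python3 - <<'E'
from h import *
g=snap('side','side5.png')
cv2.imwrite('pics/k1.png',cv2.resize(cv2.convertScaleAbs(g['frame'][175:235,225:305,::-1],alpha=1.7),(800,600),interpolation=cv2.INTER_CUBIC))
print(env.state()['ee_pos'],env.state()['ee_rot'],env.state()['force'],env.state()['time_s'])
E
```

```text
[507.66296754  -3.43547523  87.9418677 ] [179.99243891  20.0815331  175.8129436 ] [ 0.72392989  0.25119308 -1.79444469] 8.8333
```

View pics/k1.png

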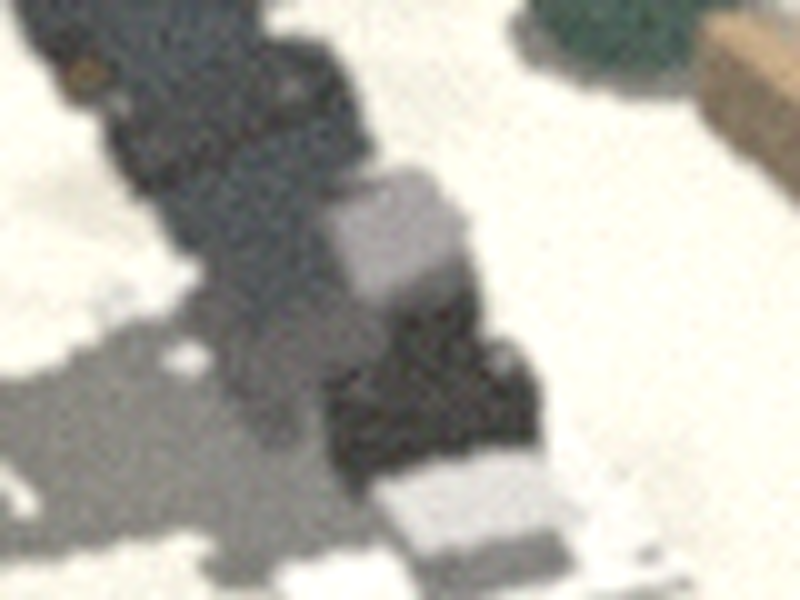

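Call:
arm_command(series=[0.005,0,-0.0025,0,0,0,0.005,-0.0008,0,0,0,0,0.005,0,0,0,0,0,0.005,-0.0008,0,0,0,0,0.005,0,0,0,0,0,0,0,0,0,0,0])

```text
time_s: 9.33
ee_pos: [517.1, -4.1, 86.7]
ee_rot: [180.0, 20.1, 175.8]
force: [0.4, -0.2, -2.1]
gripper_width: 39.8
```

Call:
arm_command(series=[0.004,0,0,0,0,0,0,0,0,0,0,0])

```text
time_s: 9.5
ee_pos: [518.3, -4.1, 86.4]
ee_rot: [180.0, 20.0, 175.8]
force: [-0.1, 0.6, -1.8]
gripper_width: 39.9
```

Call:
arm_command(series=[0.004,0,0,0,0,0,0,0,0,0,0,0])

```text
time_s: 9.67
ee_pos: [519.9, -4.0, 86.4]
ee_rot: [180.0, 20.0, 175.8]
force: [0.4, 1.1, -2.4]
gripper_width: 40.3
```

Call:
arm_command(series=[0.004,0,0,0,0,0,0,0,0,0,0,0])

```text
time_s: 9.83
ee_pos: [521.6, -4.1, 86.4]
ee_rot: [180.0, 20.0, 175.8]
force: [0.5, 0.7, -1.5]
gripper_width: 39.7
```

Call:
arm_command(series=[0.003,0,0,0,0,0,0,0,0,0,0,0])

```text
time_s: 10.0
ee_pos: [522.6, -4.0, 86.3]
ee_rot: [180.0, 20.0, 175.8]
force: [-0.0, -0.1, -2.4]
gripper_width: 40.3
```

Call:
arm_command(series=[0.003,0,0,0,0,0,0,0,0,0,0,0])

```text
time_s: 10.17
ee_pos: [523.0, -4.0, 85.9]
ee_rot: [-180.0, 19.9, 175.8]
force: [-2.1, 0.1, -1.6]
gripper_width: 39.8
```

Call:
arm_command(series=[0.0035,0,0,0.0033,0.0443,0,0.0035,0,0,0.0033,0.0443,0,0,0,0,0,0,0])

```text
time_s: 10.42
ee_pos: [526.8, -4.1, 86.2]
ee_rot: [180.0, 15.9, 175.8]
force: [-1.2, 0.5, -2.1]
gripper_width: 40.0
```

```bash
python3 - <<'E'
from h import *
g=snap('side','side6.png')
cv2.imwrite('pics/l1.png',cv2.resize(cv2.convertScaleAbs(g['frame'][175:235,225:305,::-1],alpha=1.7),(800,600),interpolation=cv2.INTER_CUBIC))
print(env.state()['ee_pos'],env.state()['ee_rot'],env.state()['force'],env.state()['time_s'])
E
```

```text
[526.68364562  -4.05072737  86.11543642] [179.98757558  16.01820467 175.80320928] [-0.80994192 -0.39557904 -1.13049798] 10.4667
```

View pics/l1.png

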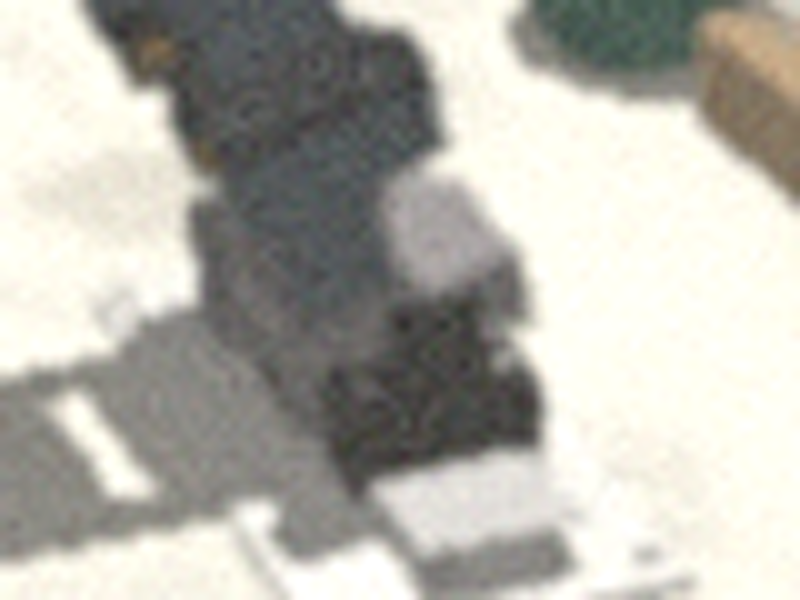

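Call:
arm_command(series=[0,0,0,0,0,0,0,0,0,0,0,0,0,0,0,0,0,0,0,0,0,0,0,0,0,0,0,0,0,0], hand=0.6)

```text
time_s: 10.88
ee_pos: [526.6, -4.0, 86.6]
ee_rot: [180.0, 16.1, 175.8]
force: [-0.0, 0.3, 0.0]
gripper_width: 54.5
```

Call:
arm_command(series=[-0.007,0,0.024,0,0,0,-0.014,0,0.05,0,0,0,-0.02,0,0.07,0,0,0,-0.02,0,0.07,0,0,0,-0.08,0,0.07,0,0,0,-0.1,0,0.03,0,0,0,-0.1,0,0,0,0,0])

```text
time_s: 11.47
ee_pos: [391.7, -4.1, 215.2]
ee_rot: [180.0, 16.5, 175.8]
force: [-0.5, -0.2, -0.3]
gripper_width: 54.7
```

```bash
python3 - <<'E'
from h import *
g=snap('side','side7.png');f=snap('top','top7.png')
a=cv2.resize(cv2.convertScaleAbs(g['frame'][175:235,225:305,::-1],alpha=1.7),(400,300),interpolation=cv2.INTER_CUBIC)
b=cv2.resize(cv2.convertScaleAbs(f['frame'][160:235,215:315,::-1],alpha=1.7),(400,300),interpolation=cv2.INTER_CUBIC)
cv2.imwrite('pics/m1.png',cv2.resize(np.hstack([a,b]),(800,300)))
cv2.imwrite('pics/m2.png',cv2.resize(cv2.convertScaleAbs(f['frame'][165:225,220:300,::-1],alpha=1.7),(800,600),interpolation=cv2.INTER_CUBIC))
cv2.imwrite('pics/m3.png',cv2.resize(cv2.convertScaleAbs(g['frame'][175:235,225:305,::-1],alpha=1.7),(800,600),interpolation=cv2.INTER_CUBIC))
print(env.state()['ee_pos'],env.state()['ee_rot'],env.state()['force'],env.state()['time_s'])
E
```

```text
[384.85440822  -3.88350816 211.46458692] [179.99514905  15.91643667 175.81189661] [ 0.66480869 -0.02149338 -0.10453707] 11.5667
```

View pics/m3.png

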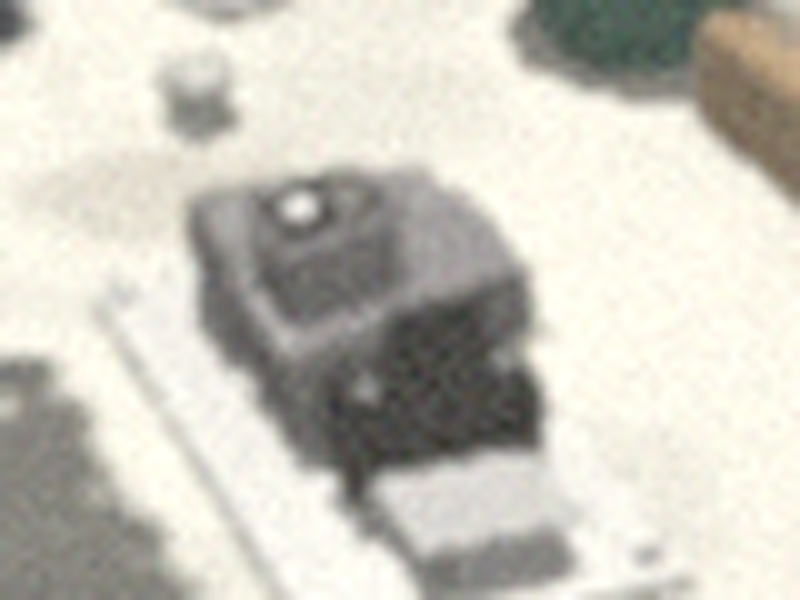

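View pics/m2.png

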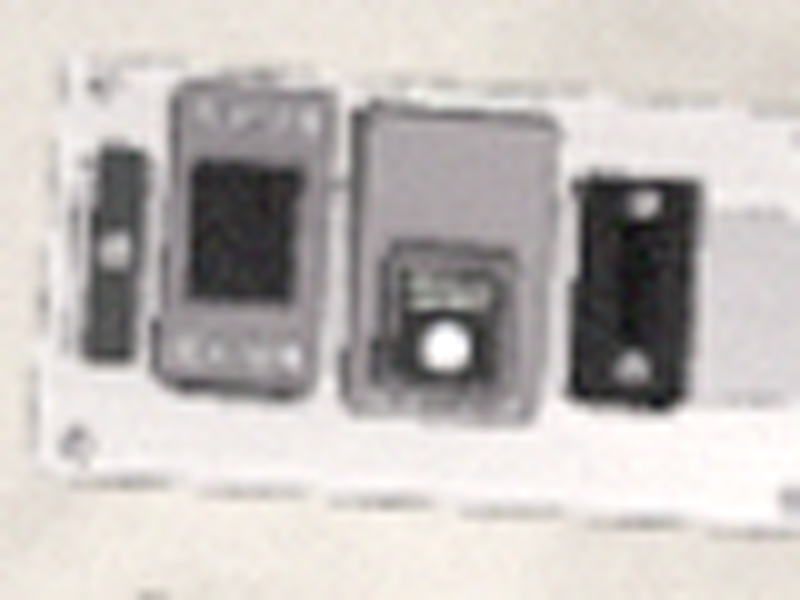

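```bash
python3 - <<'E'
from fit import *
f=load('top7.png');g=load('side7.png')
q=lambda c,ox,oy:px(*c,10,ox,oy)
A=tri(f,q((558,118),220,165),g,q((522,268),225,175));print('far -y top corner',A.round(1))
B=tri(f,q((445,345),220,165),g,q((300,207),225,175));print('dot',B.round(1))
C=tri(f,q((535,420),220,165),g,q((297,352),225,175));print('near -y top corner',C.round(1))
print(np.degrees(np.arctan2(A[2]-C[2],np.hypot(*(A-C)[:2]))))
E
```

```text
far -y top corner [592.2 -36.6  79.1]
dot [520.9  -1.5 102.9]
near -y top corner [503.9 -30.5  63.5]
10.020821947556156
```

Call:
arm_command(series=[0.085,-0.003,0,0.0065,0.0887,0,0.085,-0.003,0,0.0065,0.0887,0,0.085,-0.002,0,0.0065,0.0887,0,0.085,-0.002,0,0.0065,0.0887,0,0.085,-0.002,0,0,0,0,0.085,-0.002,0,0,0,0,0,0,-0.075,0,0,0,0,0,-0.075,0,0,0,0,0,-0.075,0,0,0,0,0,0,0,0,0,0,0,0,0,0,0], hand=0)

```text
time_s: 12.48
ee_pos: [594.2, -9.6, 120.4]
ee_rot: [180.0, -0.2, 175.8]
force: [1.1, -0.3, -0.6]
gripper_width: 0.3
```

Call:
arm_command(series=[-0.013,0,-0.03,0,0,0,0,0,-0.03,0,0,0,0,0,0,0,0,0])

```text
time_s: 12.73
ee_pos: [589.7, -9.7, 98.2]
ee_rot: [180.0, 0.0, 175.8]
force: [-1.0, 0.6, -0.2]
gripper_width: 0.2
```

Call:
arm_command(series=[0,0,-0.008,0,0,0,0,0,-0.008,0,0,0])

```text
time_s: 12.9
ee_pos: [591.2, -9.7, 93.0]
ee_rot: [180.0, 0.3, 175.8]
force: [-0.2, -0.3, -0.3]
gripper_width: 0.7
```

Call:
arm_command(series=[0,0,-0.008,0,0,0,0,0,-0.005,0,0,0])

```text
time_s: 13.07
ee_pos: [593.3, -9.9, 88.3]
ee_rot: [180.0, 0.5, 175.8]
force: [4.3, 0.2, 8.1]
gripper_width: 0.5
```

Call:
arm_command(series=[0,0,-0.004,0,0,0,0,0,-0.004,0,0,0])

```text
time_s: 13.23
ee_pos: [594.5, -9.9, 85.9]
ee_rot: [180.0, 0.7, 175.8]
force: [4.8, -1.8, 8.2]
gripper_width: 0.4
```

Call:
arm_command(series=[0,0,-0.005,0,0,0,0,0,-0.005,0,0,0])

```text
time_s: 13.4
ee_pos: [595.5, -10.0, 82.4]
ee_rot: [180.0, 0.8, 175.8]
force: [3.0, -0.4, 0.1]
gripper_width: 0.5
```

Call:
arm_command(series=[0,0,-0.005,0,0,0,0,0,-0.005,0,0,0])

```text
time_s: 13.57
ee_pos: [589.9, -9.7, 75.1]
ee_rot: [180.0, 0.1, 175.8]
force: [1.4, -0.2, 21.5]
gripper_width: 0.4
```

Call:
arm_command(series=[0,0,0.02,0,0,0,0,0,0.07,0,0,0,0,0,0.08,0,0,0,-0.08,0,0.08,0,0,0,-0.1,0,0.06,0,0,0,-0.1,0,0,0,0,0,-0.1,0,0,0,0,0,-0.1,0,0,0,0,0])

```text
time_s: 14.23
ee_pos: [401.9, -9.6, 193.5]
ee_rot: [180.0, -0.0, 175.8]
force: [0.7, 0.0, 0.5]
gripper_width: 0.6
```

```bash
python3 - <<'E'
from fit import *
g=snap('side','side8.png');f=snap('top','top8.png')
cv2.imwrite('pics/n2.png',cv2.resize(cv2.convertScaleAbs(f['frame'][165:225,220:300,::-1],alpha=1.7),(800,600),interpolation=cv2.INTER_CUBIC))
cv2.imwrite('pics/n3.png',cv2.resize(cv2.convertScaleAbs(g['frame'][175:235,225:305,::-1],alpha=1.7),(800,600),interpolation=cv2.INTER_CUBIC))
print(env.state()['ee_pos'],env.state()['force'],env.state()['time_s'])
E
```

```text
[396.65949999  -9.33143979 192.55417668] [ 0.78732981 -0.1315374  -0.51783552] 14.3333
```

View pics/n3.png

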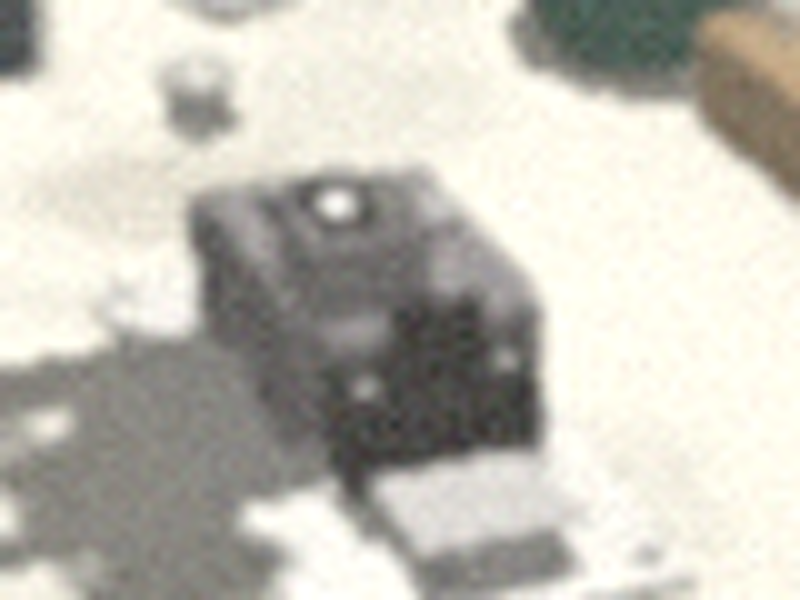

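View pics/n2.png

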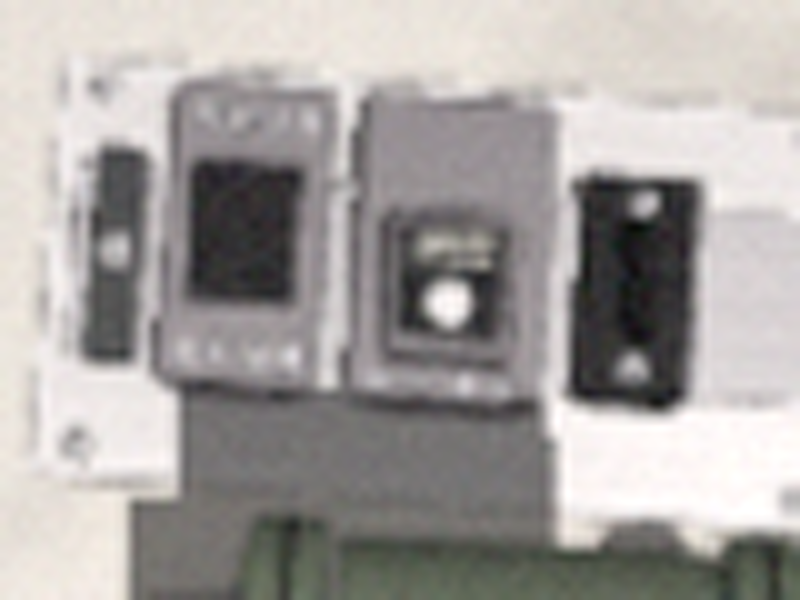

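Call:
arm_command(series=[0.073,-0.046,0,0,0,0,0.073,-0.046,0,0,0,0,0.073,-0.046,0,0,0,0,0.073,-0.046,0,0,0,0,0.073,-0.046,0,0,0,0,0,0,-0.09,0,0,0,0,0,-0.09,0,0,0,0,0,-0.06,0,0,0,0,0,-0.04,0,0,0,0,0,0,0,0,0,0,0,0,0,0,0])

```text
time_s: 15.25
ee_pos: [550.2, -101.6, 80.7]
ee_rot: [180.0, -0.1, 175.8]
force: [0.1, 0.3, -0.1]
gripper_width: 0.3
```

```bash
python3 - <<'E'
from fit import *
f=snap('side','side9.png')
cv2.imwrite('pics/o2.png',cv2.resize(cv2.convertScaleAbs(f['frame'][150:250,215:315,::-1],alpha=1.7),(600,600),interpolation=cv2.INTER_CUBIC))
print(env.state()['ee_pos'],env.state()['force'],env.state()['time_s'])
E
```

```text
[ 551.10102149 -101.73015947   81.96483275] [ 0.61769045  1.19688263 -0.11644767] 15.3
```

View pics/o2.png

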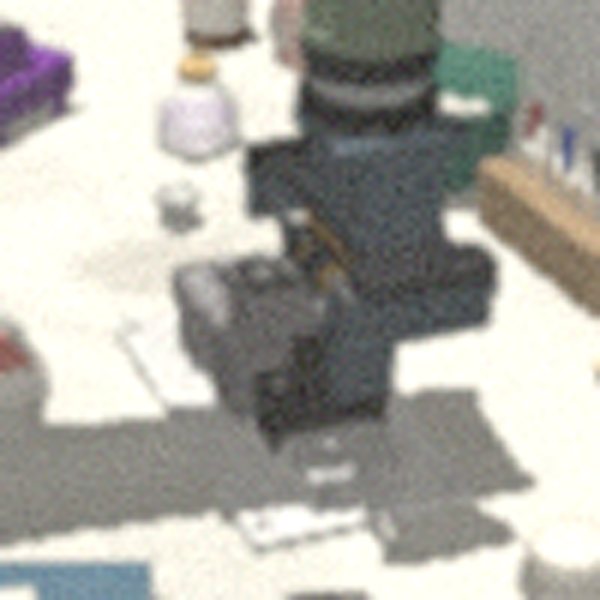

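Call:
arm_command(series=[-0.016,0.01,0,0,0,0,0,0.015,0,0,0,0,0,0.01,0,0,0,0])

```text
time_s: 15.55
ee_pos: [544.1, -87.0, 82.7]
ee_rot: [180.0, 0.1, 175.8]
force: [0.9, 0.5, -0.2]
gripper_width: 0.1
```

Call:
arm_command(series=[0,0.006,0,0,0,0,0,0.006,0,0,0,0])

```text
time_s: 15.72
ee_pos: [544.3, -82.3, 82.1]
ee_rot: [180.0, 0.1, 175.9]
force: [0.5, 0.0, -0.1]
gripper_width: 0.1
```

Call:
arm_command(series=[0,0.006,0,0,0,0,0,0.006,0,0,0,0])

```text
time_s: 15.88
ee_pos: [544.1, -77.8, 81.6]
ee_rot: [-180.0, 0.0, 175.8]
force: [0.4, -3.5, 0.5]
gripper_width: 0.2
```

Call:
arm_command(series=[0,0.004,0,0,0,0,0,0.004,0,0,0,0])

```text
time_s: 16.05
ee_pos: [544.3, -75.1, 81.6]
ee_rot: [-180.0, 0.1, 175.8]
force: [0.5, -2.8, 1.4]
gripper_width: 0.2
```

Call:
arm_command(series=[0,0.004,0,0,0,0,0,0.003,0,0,0,0])

```text
time_s: 16.22
ee_pos: [544.5, -72.2, 81.6]
ee_rot: [-180.0, 0.1, 175.8]
force: [1.2, -2.0, 0.6]
gripper_width: 0.7
```

Call:
arm_command(series=[0,0.003,0,0,0,0,0,0.003,0,0,0,0])

```text
time_s: 16.38
ee_pos: [544.4, -69.7, 81.5]
ee_rot: [-180.0, 0.1, 175.8]
force: [1.8, -1.7, 0.7]
gripper_width: 0.2
```

Call:
arm_command(series=[0,0.003,0,0,0,0,0,0.002,0,0,0,0])

```text
time_s: 16.55
ee_pos: [544.2, -67.7, 81.4]
ee_rot: [-180.0, 0.0, 175.8]
force: [1.5, -3.8, 0.8]
gripper_width: 0.2
```

Call:
arm_command(series=[0,0.003,0,0,0,0,0,0,0,0,0,0])

```text
time_s: 16.72
ee_pos: [544.2, -66.5, 81.4]
ee_rot: [-180.0, 0.0, 175.8]
force: [2.0, -1.8, 0.9]
gripper_width: 0.0
```

Call:
arm_command(series=[0,0.004,0,0,0,0,0,0,0,0,0,0])

```text
time_s: 16.88
ee_pos: [544.2, -64.8, 81.4]
ee_rot: [180.0, 0.0, 175.8]
force: [1.8, -2.4, 0.5]
gripper_width: 0.5
```

Call:
arm_command(series=[0,0.004,0,0,0,0,0,0,0,0,0,0])

```text
time_s: 17.05
ee_pos: [544.1, -63.1, 81.5]
ee_rot: [180.0, 0.0, 175.8]
force: [2.3, -2.9, 1.2]
gripper_width: 0.1
```

```bash
python3 - <<'E'
from fit import *
f=snap('top','topa.png')
g=snap('side','sidea.png')
cv2.imwrite('pics/p1.png',cv2.resize(cv2.convertScaleAbs(f['frame'][165:225,220:300,::-1],alpha=1.7),(800,600),interpolation=cv2.INTER_CUBIC))
cv2.imwrite('pics/p2.png',cv2.resize(cv2.convertScaleAbs(g['frame'][175:235,225:305,::-1],alpha=1.9),(800,600),interpolation=cv2.INTER_CUBIC))
E
```

```text
(no output)
```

View pics/p1.png

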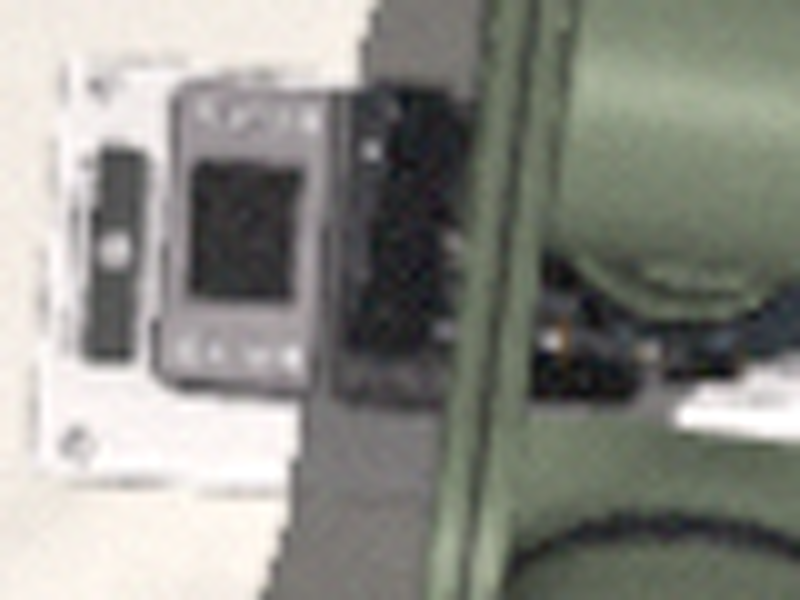

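View pics/p2.png

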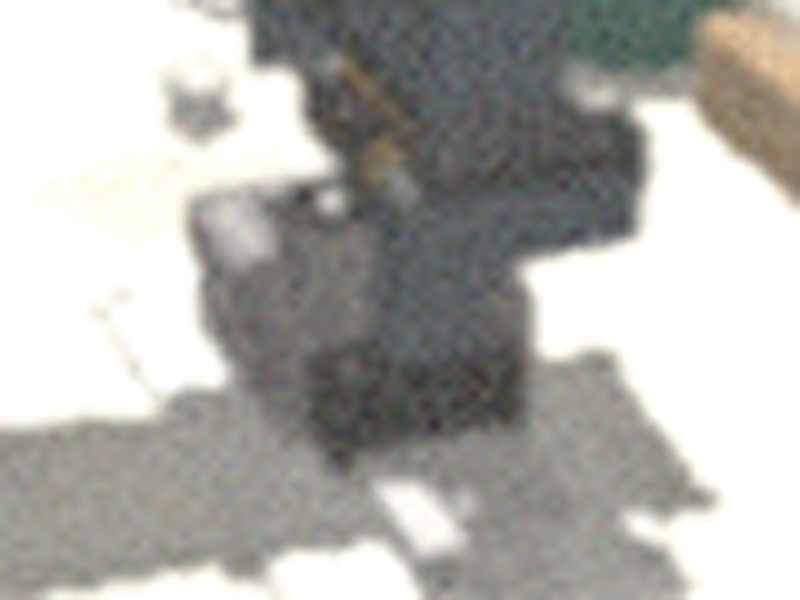

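Call:
arm_command(series=[0,0.004,0,0,0,0,0,0,0,0,0,0])

```text
time_s: 17.32
ee_pos: [544.0, -61.5, 81.4]
ee_rot: [180.0, 0.0, 175.8]
force: [1.4, -2.7, 0.4]
gripper_width: 0.4
```

Call:
arm_command(series=[0,0.004,0,0,0,0,0,0,0,0,0,0])

```text
time_s: 17.48
ee_pos: [544.0, -59.8, 81.4]
ee_rot: [180.0, 0.0, 175.8]
force: [1.2, -3.0, -0.5]
gripper_width: 0.7
```

Call:
arm_command(series=[0,0.003,0,0,0,0,0,0,0,0,0,0])

```text
time_s: 17.65
ee_pos: [544.0, -58.7, 81.4]
ee_rot: [180.0, 0.0, 175.8]
force: [1.4, -2.9, -0.3]
gripper_width: 0.8
```

Call:
arm_command(series=[0,0.003,0,0,0,0,0,0,0,0,0,0])

```text
time_s: 17.82
ee_pos: [544.0, -58.0, 81.4]
ee_rot: [-180.0, 0.0, 175.8]
force: [1.9, -5.4, -0.0]
gripper_width: 0.5
```

Call:
arm_command(series=[0,-0.01,0,0,0,0,0,-0.03,0,0,0,0,0,0,0.05,0,0,0,0,0,0.09,0,0,0,-0.05,0,0.09,0,0,0,-0.1,0,0.03,0,0,0,-0.1,0,0,0,0,0,-0.1,0,0,0,0,0,-0.08,0,0,0,0,0,0,0,0,0,0,0])

```text
time_s: 18.65
ee_pos: [364.3, -72.7, 184.4]
ee_rot: [179.9, -0.4, 175.7]
force: [-0.4, -0.0, -0.4]
gripper_width: 0.4
```

```bash
python3 - <<'E'
from fit import *
f=snap('top','topb.png')
g=snap('side','sideb.png')
cv2.imwrite('pics/q1.png',cv2.resize(cv2.convertScaleAbs(f['frame'][165:225,220:300,::-1],alpha=1.7),(800,600),interpolation=cv2.INTER_CUBIC))
cv2.imwrite('pics/q2.png',cv2.resize(cv2.convertScaleAbs(g['frame'][175:235,225:305,::-1],alpha=1.9),(800,600),interpolation=cv2.INTER_CUBIC))
print(env.state()['ee_pos'],env.state()['force'],env.state()['time_s'])
E
```

```text
[370.78934745 -73.60109627 185.49838751] [ 0.8997725   0.57294744 -0.08430411] 18.75
```

View pics/q1.png

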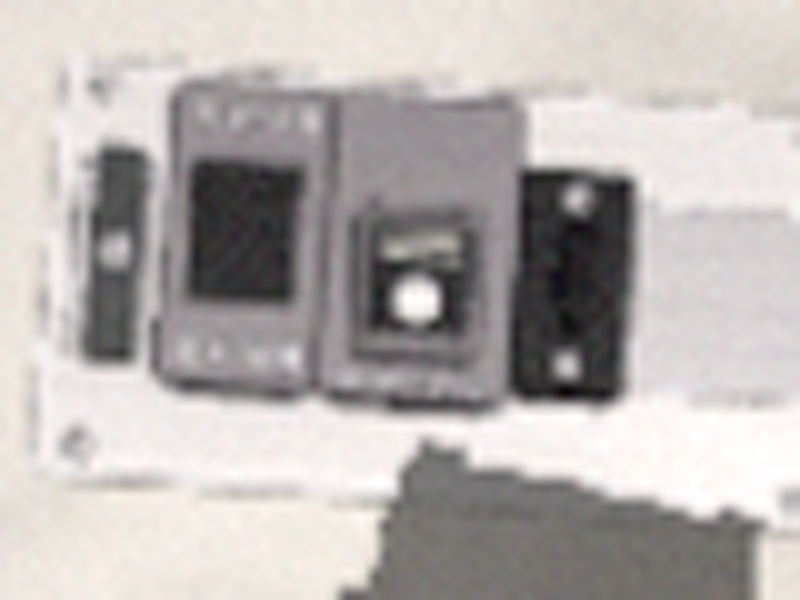

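View pics/q2.png

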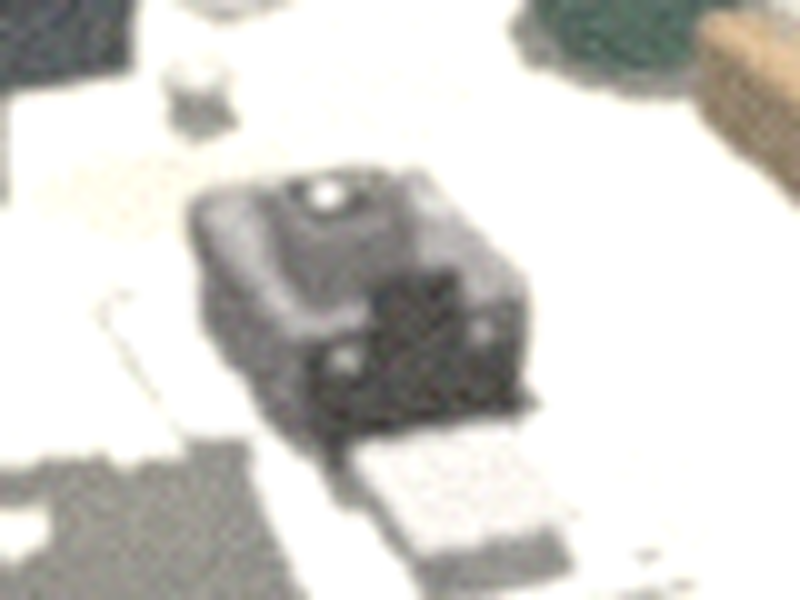

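The unit, module and stop are flush in the top view: module columns about 330–523, stop from about 520. In the side view the module lies flat. The arm is clear, so I'm handing in.

```bash
python3 -c "
from workcell import env
print(env.job_done())"
```

```text
the job is handed in; nothing more can be done
None
```

The narrow module is refitted on the rail and the job is handed in, at about 19 s of the 62 s allowed. The hand-in reported no verdict.

**What I did**
- I pushed the end stop back about 52 mm, which left the bay about 77 mm wide.
- I gripped the module, tilted it 20° and slid it in until the lip leg touched the rail edge (about 2 N). I eased the tilt to 16° and let go, and it stayed leaning foot end up.
- I pressed the far shoulder down. The force was about 8 N at first, dropped to near 0 as the foot passed the rail edge, and ended at about 21 N on the stop. That last reading is above the 5–16 N given for the click.
- I slid the end stop back with 2–4 N. It carried the module up to the grey unit, where the force rose to 5.4 N, and then I drew the arm clear.

**Last checks**
- While pressing, the fingertips stopped at 64.1 mm, against the 64 mm expected for a seated module.
- The final pictures show the module flat in line with the grey unit and no visible gap to the stop, at about 3 mm per pixel.
- I never moved near the spare module, the burner or the jar. I did not re-measure their positions.

**What disagreed**
- In the top view, the plate edges and the rail parts differed by about 6 mm along the rail.
- The camera also read about 2 mm off the arm's own position in that direction.
- I placed the module near the middle of the bay, so neither mattered.
- I could not see the foot's travel directly. The click is judged from the force drop, the seated height and the flat pose.

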